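# Press the hold-downs onto the lino block in order

## Task

Fasten the lino block in its carving jig: with a fingertip, press the three black-headed hold-down plungers gently down, each fully home so that its pad rests on the block, in this order: first the one with the long bar head, then the round disc, then the small square. Only press them: pinch and lift nothing, and leave the block, the gouge, the roller and the ink jar where they lie.

Things in the scene. Friction and masses are not known exactly. Their poses are not given: they have to be found in the camera images.
- jig: Fixed carving jig: plywood board 240 mm (x) by 380 mm (y), 15 mm thick, on the table; origin at the centre of its underside. Along its +x side, away from the robot, runs a wooden fence 28 mm wide, its top 28 mm above the table. The three hold-downs stand in a row along the fence, in any order, 90 mm or more apart from centre to centre.
- block: Loose blue lino block with a carved fish, 150 mm (x) by 300 mm (y), 12 mm thick, about 0.4 kg, lying flat on the jig a few mm short of the fence, its far edge under the hold-downs; origin at the centre of its underside, 15 mm above the table. It must stay where it lies.
- bar_holddown: The bar-headed hold-down, turned like the jig: aluminium post 22 x 24 mm on the fence, its middle 36 mm from the origin along +x, with an arm over the block, top 56 mm above the table; does not move. An upright plunger goes through the arm: black head on top (a long bar, 56 mm by 16 mm (long along the jig's y), 9 mm thick), rubber pad below. Origin on the plunger's axis, 15 mm above the table.
- bar_top (a point): Centre of the top face of the bar-headed plunger's head, which faces up; it goes down with the plunger. 83 mm above the table with the plunger up, 71 mm when fully home and let go. The head is sprung on the plunger: under a push it sinks a further 1 mm per 2.5 N, 6 mm at most, and comes back.
- bar_plunger (a joint): How far the bar-headed plunger has been pushed down, in m: 0 is up, 0.012 is fully home against its stop, with the pad on the block. Starts between 0 and 0.003. It slides stiffly (about 3 N of friction plus 8 N per m/s), has no spring, and stays where it is left.
- disc_holddown: The disc-headed hold-down, turned like the jig: aluminium post 22 x 24 mm on the fence, its middle 36 mm from the origin along +x, with an arm over the block, top 56 mm above the table; does not move. An upright plunger goes through the arm: black head on top (a round disc, 40 mm across, 9 mm thick), rubber pad below. Origin on the plunger's axis, 15 mm above the table.
- disc_top (a point): Centre of the top face of the disc-headed plunger's head, which faces up; it goes down with the plunger. 83 mm above the table with the plunger up, 71 mm when fully home and let go. The head is sprung on the plunger: under a push it sinks a further 1 mm per 2.5 N, 6 mm at most, and comes back.
- disc_plunger (a joint): How far the disc-headed plunger has been pushed down, in m: 0 is up, 0.012 is fully home against its stop, with the pad on the block. Starts between 0 and 0.003. It slides stiffly (about 3 N of friction plus 8 N per m/s), has no spring, and stays where it is left.
- square_holddown: The square-headed hold-down, turned like the jig: aluminium post 22 x 24 mm on the fence, its middle 36 mm from the origin along +x, with an arm over the block, top 56 mm above the table; does not move. An upright plunger goes through the arm: black head on top (a small square, 20 mm by 20 mm, 9 mm thick), rubber pad below. Origin on the plunger's axis, 15 mm above the table.
- square_top (a point): Centre of the top face of the square-headed plunger's head, which faces up; it goes down with the plunger. 83 mm above the table with the plunger up, 71 mm when fully home and let go. The head is sprung on the plunger: under a push it sinks a further 1 mm per 2.5 N, 6 mm at most, and comes back.
- square_plunger (a joint): How far the square-headed plunger has been pushed down, in m: 0 is up, 0.012 is fully home against its stop, with the pad on the block. Starts between 0 and 0.003. It slides stiffly (about 3 N of friction plus 8 N per m/s), has no spring, and stays where it is left.
- gouge: Bystander: loose carving gouge, wooden handle, 140 mm long, 24 mm high, lying on the table beside the jig; origin under its middle, x along it.
- roller: Bystander: loose ink roller with a black rubber drum 36 mm across and 90 mm long (along its y) and a wooden handle towards -x, on the table beside the jig; origin under the drum's middle.
- ink_jar: Bystander: loose closed ink jar, 52 mm across, 60 mm high, standing beside the jig; origin at the centre of its underside.

How it is judged:
By the outcome, as a careful person would: the job done as asked, in the order asked, and still so for the second after the job is handed in, with the robot touching nothing.
It also fails if it takes over 43 s, if anything falls off the work surface, if the arm or the gripper's body presses on something with over 40 N, if the wrist force passes 120 N, or if a joint passes its speed limit or range.

## Robot

A 6-joint arm with a two-finger parallel gripper is mounted at the origin on the work surface. World frame = base frame: x ahead of the robot, y to its left, z up, the work surface at z = 0. Lengths are in mm, angles in degrees, forces in N, time in s.
With the tool pointing down it reaches from about 325 to 925 mm from the base axis. Payload 3.1 kg.
Tool frame: the origin (TCP) lies at the very end of the fingers, on their centre line; the grasp point (between the pads) lies grasp_offset behind it (grasp_offset is the distance from the TCP to the grasp point, in mm); z points along the fingers, x is the direction in which the jaws open and shut, and the axes are right-handed (so a half turn about z gives the same grasp; the last joint's range is limited). The gripper opens to 85 mm and grips with 20 to 120 N. Pads are 22 mm wide; open, the fingers measure 114 mm over their backs; the gripper's body (76 mm by 85 mm) begins 54 mm behind the grasp point. The pads swing forward as they close: fully open they stand 13 mm farther back than shut.
Start: joints at [-6.429, 12.427, 92.441, -0, 75.132, -6.429], TCP at [625.011, 0.021, 231.3] pointing down, gripper open.
Joint ranges: [-157.48, 157.48], [-44.54, 120.13], [17.64, 146.25], [-64.5, 244.5], [7.68, 150.69], [-147.95, 147.95]. Speed limits (degrees/s): [159.86, 159.86, 180, 180, 180, 180].

## Interface

Orientations are given as [roll, pitch, yaw] about the fixed x, y, z axes, in that order (R = Rz(yaw) Ry(pitch) Rx(roll)).
In Python, from station import * gives the robot as it stands. Calls block until the motion is done:
- goto(position, orientation): joint-space move of the TCP to a pose.
- move_l(position, attitude=None, speed=150): straight line of the TCP; attitude=None keeps the orientation; speed is the mean speed in mm/s.
- move_j(angles): joint-space move.
- grip(opening, squeeze=None): finger opening in mm; squeeze is the grip in N (None keeps the last); returns when the fingers have stopped.
- wait(seconds).
- solve_ik(position, orientation): joint angles nearest the present ones, or None.
- get_obs(): the state.
- get_image(name): name is "scene" or "side" or "wrist"; returns the picture (420x560x3 uint8, red, green, blue); there is no depth.
- get_calibration(name): a dict with "fx", "fy", "cx", "cy" (pixels), "R" (3x3) and "t" (3): a world point X has camera coordinates R X + t; the wrist camera has in their place "mount" (4x4, takes a point from camera to tool coordinates, whose origin is the TCP and whose axes are the tool frame's). Camera axes: x right, y down, z forward; pixel columns grow to the right and rows downward; lengths in mm; the calibration is good to about 2 mm. A picture is of the moment at which its call begins: read the wrist's pose just before it. get_calibration takes no time and is no camera call.
A pose or a line that the arm cannot do raises Unreachable and nothing moves.
- sign_off(): hands the job in, once; it reports no verdict.
Trained networks look in the newest picture that a camera, given by its name, has taken for a name from the list of things; names that differ only in an ending like _2 or _b are one class to them, and where a whole thing is asked for, a point or a joint stands for the part that bears it (a point fixed in the world has none). Each returns a list of dicts, best first, with "score" (0 to 1); they miss things now and then, are a little off and sometimes report something else, mostly with a low value. They report only what shows in the picture. A call takes as long as a camera call.
- spot_in(name, camera): "extent" ([centre column, centre row, width, height] in pixels, round what is visible of it).
- regions_of(name, camera): "region" (420x560 bool, what is visible of it) and "extent" ([centre column, centre row, width, height] in pixels, round what is visible of it).
The state is a dict: "t": time; "joint_pos": joint angles; "qvel": joint speeds; "effort": joint torques, N m; "tcp_pos": TCP position; "ee_rot": TCP orientation; "wrist_force": force on the tool from outside, world axes, zero at the start; "moment": the same for the moment, N m; "grip_width": finger opening in mm.
Only numpy, scipy, OpenCV 4.12 (cv2) and the standard library are available. Lean on these libraries where they do the work, as an engineer would, in place of code of your own. Each camera call takes 0.05 s, during which the arm holds its last target. There are 200 camera calls.

## Working session

There is one attempt and no reset: what is moved stays moved. The work goes in short steps, each a Python script; the robot and the scene stay as the last script left them, time stands still between calls to the robot, and variables do not carry over. Pictures are saved under pics/ and viewed, about 8 in all and at most 12, crops included, and the job is handed in when it is done.

```bash
mkdir -p pics; ls; python3 - <<'E'
from station import *
import cv2,numpy as np
o=get_obs();print(o['t'],o['tcp_pos'],o['ee_rot'],o['grip_width'],o['wrist_force'])
ims=[]
for c in ['scene','side','wrist']:
    im=get_image(c);cv2.imwrite(f'pics/{c}0.png',im[:,:,::-1])
    k=get_calibration(c);print(c,{a:np.round(b,3).tolist() for a,b in k.items()})
    for n in ['bar_top','disc_top','square_top','bar_holddown','jig','block']:
        r=spot_in(n,c);print(c,n,[(round(d['score'],2),np.round(d['extent']).tolist()) for d in r[:3]])
E
```

```text
pics
0.0 [6.24176607e+02 1.11791325e-01 2.29944196e+02] [-1.79982901e+02  1.38699828e-01 -3.80034833e-03] 85.34747659427804 [-0.59165178 -0.08069609 -0.14219857]
scene {'fx': 447.216, 'fy': 447.216, 'cx': 281.588, 'cy': 205.586, 'R': [[0.834, 0.551, -0.015], [0.464, -0.717, -0.52], [-0.298, 0.427, -0.854]], 't': [-464.37, -201.69, 1319.62]}
scene bar_top [(0.65, [298.0, 189.0, 19.0, 13.0])]
scene disc_top [(0.7, [275.0, 210.0, 16.0, 13.0]), (0.15, [272.0, 210.0, 14.0, 12.0])]
scene square_top [(0.5, [239.0, 243.0, 8.0, 16.0])]
scene bar_holddown [(0.79, [304.0, 197.0, 29.0, 28.0]), (0.3, [297.0, 187.0, 20.0, 20.0])]
scene jig [(0.56, [262.0, 231.0, 168.0, 138.0])]
scene block [(0.77, [255.0, 214.0, 124.0, 106.0]), (0.46, [297.0, 186.0, 21.0, 17.0])]
side {'fx': 418.891, 'fy': 418.891, 'cx': 277.511, 'cy': 202.681, 'R': [[-0.968, -0.25, 0.003], [-0.171, 0.656, -0.735], [0.182, -0.713, -0.678]], 't': [527.555, 121.761, 879.521]}
side bar_top [(0.67, [265.0, 215.0, 18.0, 20.0]), (0.36, [355.0, 152.0, 63.0, 34.0])]
side disc_top [(0.68, [295.0, 167.0, 30.0, 20.0]), (0.56, [283.0, 190.0, 
[... 268 characters left out ...]
.0])]
side block [(0.87, [303.0, 219.0, 114.0, 104.0])]
wrist {'fx': 362.413, 'fy': 362.413, 'cx': 275.201, 'cy': 210.493, 'mount': [[1.0, -0.0, 0.0, -0.087], [0.0, 0.961, 0.275, -69.099], [-0.0, -0.275, 0.961, -142.486], [0.0, 0.0, 0.0, 1.0]]}
wrist bar_top [(0.69, [185.0, 86.0, 31.0, 75.0]), (0.63, [134.0, 164.0, 182.0, 328.0])]
wrist disc_top [(0.96, [174.0, 204.0, 49.0, 51.0]), (0.42, [172.0, 203.0, 51.0, 42.0])]
wrist square_top [(0.65, [169.0, 322.0, 11.0, 22.0]), (0.16, [187.0, 87.0, 28.0, 79.0])]
wrist bar_holddown [(0.88, [214.0, 87.0, 78.0, 81.0]), (0.7, [134.0, 163.0, 182.0, 327.0])]
wrist jig [(0.9, [171.0, 182.0, 272.0, 364.0]), (0.54, [173.0, 202.0, 49.0, 50.0])]
wrist block []
```

View pics/wrist0.png

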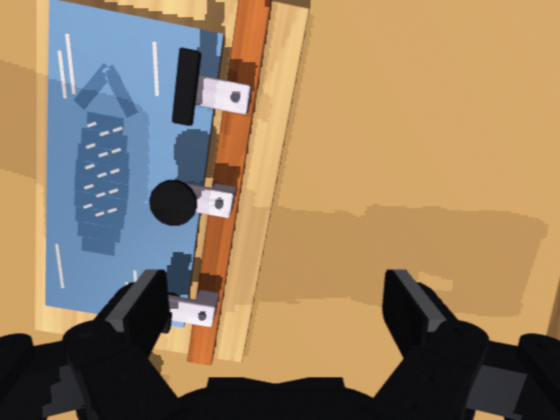

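View pics/scene0.png

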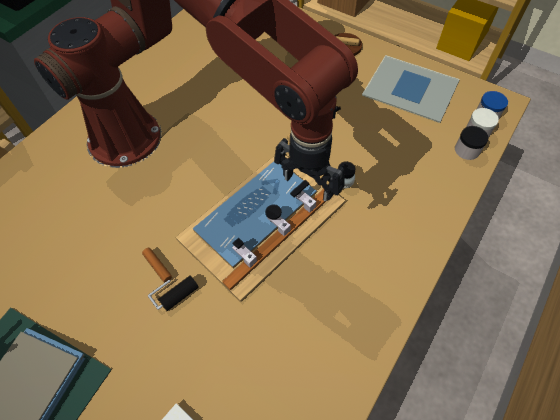

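Wrist view: the bar is at (186,86) and the disc at (174,203). The square is mostly hidden behind the left finger at about (169,315). The scene view agrees on the row order, with the jar near (347,172) just beyond the bar end. I'll close the gripper and shift for a clear view of all three.

```bash
cat > h.py <<'E'
from station import *
import cv2,numpy as np
from scipy.spatial.transform import Rotation as Ro
def ray(cam,u,v,z,pose=None):
    k=get_calibration(cam);d=np.array([(u-k['cx'])/k['fx'],(v-k['cy'])/k['fy'],1])
    if cam=='wrist':
        M=np.array(k['mount']);R=Ro.from_euler('xyz',pose[1],degrees=True).as_matrix()
        c=R@M[:3,3]+pose[0];w=R@M[:3,:3]@d
    else:
        R=np.array(k['R']);c=-R.T@np.array(k['t']);w=R.T@d
    return c+w*(z-c[2])/w[2]
E
python3 - <<'E'
from h import *
p=([625.,0,231.3],[180,0,0])
for n,u,v in [('bar',186,86),('disc',174,203),('sq',169,320)]: print(n,ray('wrist',u,v,82,p))
for n,u,v in [('bar',298,188),('disc',274,210),('sq',238,244),('jar',347,172)]: print(n,ray('scene',u,v,82))
grip(0)
goto([500,-70,290],[180,0,0])
o=get_obs();print(o['t'],o['tcp_pos'],o['ee_rot'],o['grip_width'],o['wrist_force'])
im=get_image('wrist');cv2.imwrite('pics/w1.png',im[:,:,::-1])
for n in ['bar_top','disc_top','square_top','ink_jar','gouge']:
    for d in regions_of(n,'wrist')[:2]:
        v,u=np.nonzero(d['region']);e=d['extent']
        print(n,round(d['score'],2),np.round(e,1),u.mean().round(1),v.mean().round(1),ray('wrist',u.mean(),v.mean(),82,(o['tcp_pos'],o['ee_rot'])).round(1))
E
```

```text
bar [556.94808143  84.32840523  82.        ]
disc [540.68351379  -7.91061384  82.        ]
sq [ 527.54511435 -118.81292553   82.        ]
bar [554.69621053  79.60021189  82.        ]
disc [540.07710481  -6.19371426  82.        ]
sq [ 521.20458883 -128.06796322   82.        ]
jar [633.47877925 188.88493261  82.        ]
2.4833 [500.51433933 -69.87009188 290.06420428] [-1.79979785e+02 -8.54043313e-02 -3.02082234e-02] -0.04237273036149591 [-0.1685077  0.315722  -0.6586747]
bar_top 0.57 [336.6  21.9  25.1  43.1] 335.8 20.0 [553.9  72.2  82. ]
disc_top 0.68 [315.7 116.   40.   45.2] 315.3 114.9 [538.3  -8.1  82. ]
disc_top 0.4 [328.  116.2  66.7  42.9] 324.1 117.2 [546.7 -10.1  82. ]
square_top 0.65 [285.6 141.9 263.1 283.9] 302.0 150.8 [526.5 -41.4  82. ]
square_top 0.54 [292.9 229.9  21.   21. ] 291.3 229.8 [ 517.2 -121.6   82. ]
ink_jar 0.24 [153.2 305.4  44.8  30.5] 149.4 306.6 [ 363.7 -209.7   82. ]
```

View pics/w1.png

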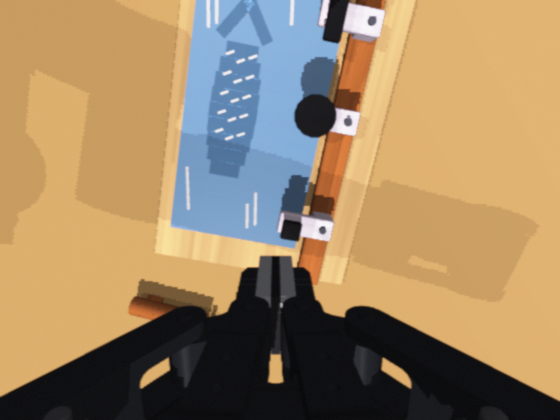

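The picture shows the bar cut off at the top near (333,20), the disc at (315,116) and the square at (291,230). The positions agree across views, with the jig at about -11° yaw. I'll press the bar, watching the force.

```bash
cat >> h.py <<'E'
def fz(): return np.mean([get_obs()['wrist_force'][2] for _ in range(5)])
def press(x,y,yaw=-11,limit=8,floor=66):
    A=[180,0,yaw]
    goto([x,y,105],A); wait(.2); f0=fz(); log=[]
    move_l([x,y,86],speed=80)
    z=80.; move_l([x,y,z],speed=30)
    while True:
        wait(.05); f=fz()-f0; log.append((z,round(f,1)))
        if f>limit or z<=floor: break
        z-=1.5 if z>73 else 1; move_l([x,y,z],speed=30)
    o=get_obs(); print(o['t'],o['tcp_pos'].round(1) if hasattr(o['tcp_pos'],'round') else o['tcp_pos'],f0,log)
    move_l([x,y,105],speed=100); print('t',get_obs()['t'])
E
python3 - <<'E'
from h import *
goto([557,84,130],[180,0,-11])
press(557,84)
o=get_obs();im=get_image('wrist');cv2.imwrite('pics/w2.png',im[:,:,::-1])
im=get_image('side');cv2.imwrite('pics/s2.png',cv2.resize(im[110:270,180:400,::-1],None,fx=3.5,fy=3.5))
E
```

```text
8.2333 [557.   84.   67.4] 0.1030015530395115 [(80.0, np.float64(0.6)), (78.5, np.float64(2.3)), (77.0, np.float64(2.1)), (75.5, np.float64(2.8)), (74.0, np.float64(2.0)), (72.5, np.float64(2.0)), (71.5, np.float64(2.3)), (70.5, np.float64(2.7)), (69.5, np.float64(2.5)), (68.5, np.float64(5.7)), (67.5, np.float64(6.8)), (66.5, np.float64(8.3))]
t 8.7667
```

View pics/s2.png

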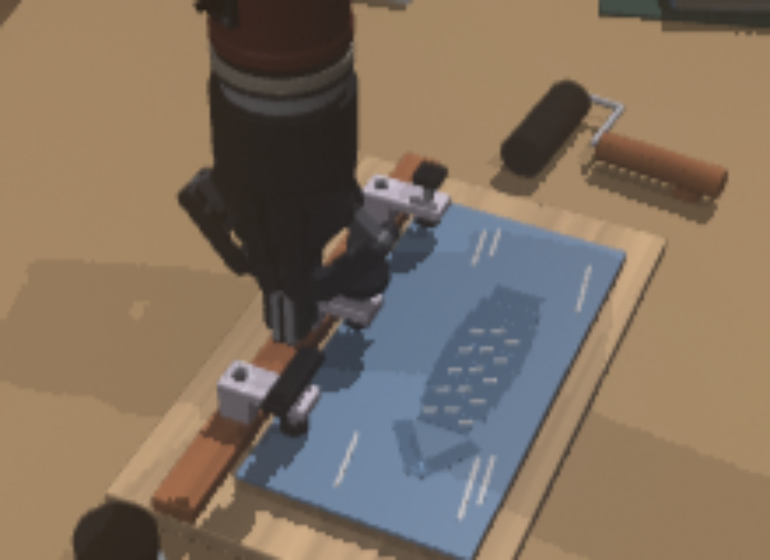

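The side view shows the bar head (about (293,380)) down near its arm with the block in place. The force trace has a clear plateau, then the stop (2.5 → 8.3 N). Next are the disc and the square.

```bash
python3 - <<'E'
from h import *
press(539.5,-8)
press(518,-121)
goto([480,-60,300],[180,0,-11])
o=get_obs();print(o['t'],o['wrist_force'])
im=get_image('side');cv2.imwrite('pics/s3.png',cv2.resize(im[110:270,180:400,::-1],None,fx=3.5,fy=3.5))
im=get_image('wrist');cv2.imwrite('pics/w3.png',im[:,:,::-1])
E
```

```text
13.6083 [539.6  -8.   67.4] 0.4357838602508428 [(80.0, np.float64(0.5)), (78.5, np.float64(2.1)), (77.0, np.float64(2.0)), (75.5, np.float64(2.9)), (74.0, np.float64(1.7)), (72.5, np.float64(1.5)), (71.5, np.float64(1.5)), (70.5, np.float64(2.1)), (69.5, np.float64(2.9)), (68.5, np.float64(4.7)), (67.5, np.float64(6.1)), (66.5, np.float64(8.3))]
t 14.1417
18.9667 [ 518.2 -121.    67.4] -0.166502529424673 [(80.0, np.float64(0.3)), (78.5, np.float64(2.9)), (77.0, np.float64(2.4)), (75.5, np.float64(2.3)), (74.0, np.float64(2.9)), (72.5, np.float64(2.8)), (71.5, np.float64(2.5)), (70.5, np.float64(3.0)), (69.5, np.float64(3.4)), (68.5, np.float64(6.2)), (67.5, np.float64(7.0)), (66.5, np.float64(8.5))]
t 19.5
20.3417 [-0.49850399 -0.4281205  -0.06915079]
```

View pics/s3.png

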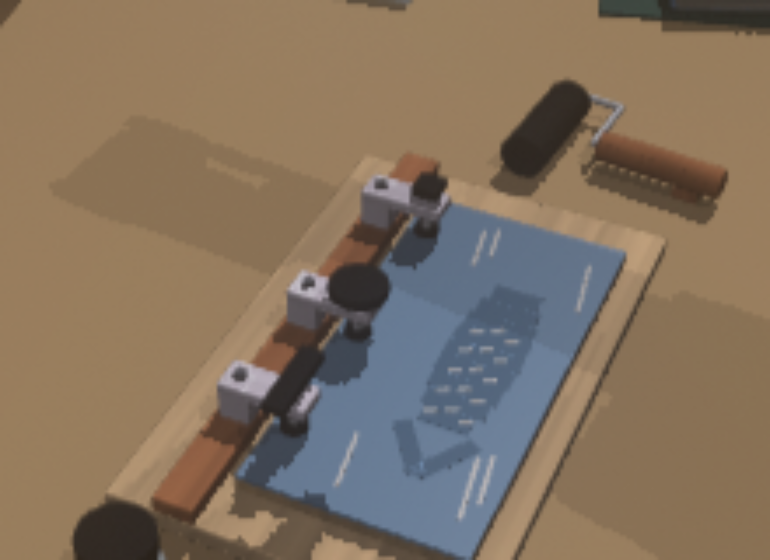

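View pics/w3.png

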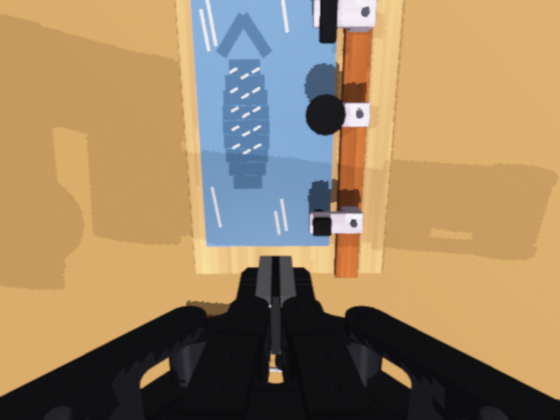

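All three heads in the side view, square (430,185), disc (358,288) and bar (293,380), sit equally low above their arms. The block, roller and jar haven't moved.

```bash
python3 -c "
from station import *
print(sign_off(),get_obs()['t'])"
```

```text
the job is handed in; nothing more can be done
the job is handed in; nothing more can be done
```

I pressed the three plungers down with the closed fingertips in the order asked: bar, then disc, then square. I then moved the arm clear and handed the job in at about 20 s.

- **Force:** each press slid steadily at about 2–3 N, then rose to 8.3–8.5 N over the last few millimetres. The fingertip stopped at a measured height of 67.4 mm each time, close to the 67.7 mm expected with the plunger home under that push.
- **Pictures:** the last side and wrist pictures show all three heads low on their arms. The block, roller and jar look unmoved, and the wrist force was back near zero.
- **Not checked:** I never identified the gouge in the pictures. The presses stayed over the heads, and the trace showed no contact elsewhere. No check failed; the camera views disagreed on the head positions by a few mm, up to about 12 mm along the row for the bar (partly cut off in one picture).

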